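# Press the vial cap home, then hold the carousel's index plunger back

## Task

On the bench capping press, swing the lever with the red ball down to its stop so that the ram presses the blue cap of the vial below it home, and let the lever return all the way up. Then pull the yellow knob of the index plunger straight up as far as it goes, so that its pin stands clear of its hole in the carousel, and finish while still holding it there, so that I can turn the carousel to the next vial myself. Do not turn the carousel, and do not disturb the other things on the bench.

Things in the scene. Friction and masses are not known exactly. Their poses are not given: they have to be found in the camera images.
- press: grey bench capping press, fixed to the bench. Origin: centre of the underside of its 300x190 mm base. x runs from its front (robot side) to its column, y left, z up. The head at the back spans x -15 to 131, y -30 to 30, z 135 to 213 mm, its ram bar rises to z 248. The 170 mm carousel turns about x -35, y 0; its vials' caps reach z 90 mm
- lever (a joint): press lever: rad, 0 = up at rest, 1.047 (60 degrees) = down at its stop. A spring returns it (up to 9 N at the ball). It turns about the press's y axis through lever_hinge, ball 160 mm out; at rest it points to the robot side (press -x) and 55 degrees up, at the stop 5 degrees below level. It drives the ram down 22 mm
- lever_ball (a point): centre of the red ball (32 mm diameter) on the end of the lever, which is an 11 mm steel rod; it moves with the lever
- lever_hinge (a point): the point on the lever's axis in the plane in which the ball swings (press x 42, y -75, z 175 mm)
- cap (a joint): blue cap (15 mm diameter, 14 mm high) of the vial under the ram: m pressed in, 0 = standing 4 mm proud, 0.004 = home. It stays where it is pressed
- plunger (a joint): index plunger: m, 0 = pin seated 8 mm deep in its hole in the carousel, 0.014 = pulled straight up to its stop. Its spring pulls it down with about 6 N seated and 14 N fully back
- knob_grip (a point): centre of the upright round yellow plunger knob, at the height to grip: 28 mm diameter from 6 mm below to 6 mm above, 17 mm at its underside 17 mm below; top 11 mm above. At the press's left front; seated, 123 mm above the bench. An 18 mm steel sleeve begins 18 mm below; the nearest vials stand 38 mm aside, caps 33 mm lower. Moves with the plunger
- dial (a joint): carousel: rad, 0 = at its station; locked by the plunger's pin (play of 0.02 rad), free to turn with a little friction when the pin is out
- beaker_100: bystander: beaker with a blue filling, 58 mm wide, 70 mm high; origin at its underside
- timer: bystander: white timer with three buttons, 29 x 64 x 60 mm; origin at its underside
- beaker_50: bystander: empty clear beaker, 48 mm wide, 58 mm high; origin at its underside

How it is judged (in metres and radians):
On the way, in this order (a step that is already met when the one before it is completed fails the run):
1. the lever is swung down to its stop and the cap is pressed home (value of joint lever above 1 rad and value of joint cap above 0.003 m and value of joint plunger below 0.003 m), for 0.1 s.
2. the lever has returned all the way up (value of joint lever below 0.06 rad and value of joint plunger below 0.003 m), for 0.1 s.
3. the plunger is pulled back (value of joint plunger above 0.0118 m), for 0.2 s.
At the end, for the whole second after the job is handed in: The fingers hold the yellow knob with the plunger at least 11.8 of its 14 mm back; the lever is up (within 0.06 rad), the cap home (at least 3 of 4 mm) and the carousel within 0.05 rad of its station (value of joint plunger above 0.0118 m and contact force between the fingers and plunger above 3 N and value of joint lever below 0.06 rad and value of joint cap above 0.003 m and value of joint dial between -0.05 and 0.05 rad); the arm keeps its last pose, push and grip.
It fails at once if the carousel is turned (value of joint dial above 0.08 rad or value of joint dial below -0.08 rad).
It fails at once if a beaker or the timer is pushed more than 3 cm (distance of any of beaker_100, beaker_50, timer from where it was at the start of the episode above 0.03 m).
It also fails if it takes over 54 s, if anything falls off the work surface, if the arm or the gripper's body presses on something with over 40 N, if the wrist force passes 120 N, or if a joint passes its speed limit or range.

## Robot

A 6-joint arm with a two-finger parallel gripper is mounted at the origin on a cart in front of the work surface, level with it; the furniture and walls round the work are solid. World frame = base frame: x ahead of the robot, y to its left, z up, the work surface at z = 0. Lengths are in m, angles in degrees, forces in N, time in s.
With the tool pointing down it reaches from about 0.375 to 0.925 m from the base axis. Payload 5.7 kg.
Tool frame: the origin (TCP) lies midway between the tips of the shut fingers; the grasp point (between the pads) lies 19 mm behind it; z points along the fingers, y is the line along which they close (so a half turn about z gives the same grasp; the last joint's range is limited). The gripper opens to 85 mm and grips with 20 to 120 N. Pads are 22 mm wide; open, the fingers measure 114 mm over their backs; the gripper's body (76 mm by 85 mm) begins 54 mm behind the grasp point. The pads swing forward as they close: fully open they stand 13 mm farther back than shut.
Start: joints at [60.269, 20.558, 86.54, -0, 72.909, -6.595], TCP at [0.236, 0.552, 0.231] pointing down, gripper open.
Joint ranges: [-170.27, 170.27], [-57.76, 135], [12.27, 136.19], [-55.21, 235.2], [11.17, 155.16], [-170.74, 170.74]. Speed limits (degrees/s): [136.94, 136.94, 180, 180, 180, 180].

## Interface

Orientations are given as a 3x3 rotation matrix whose columns are the frame's x, y, z axes.
In Python, from plant import arm, cams, ticket gives the robot as it stands. The module is installed in compiled form; this text tells all that it offers.
- The arm moves only by the tool step_arm, never from a script. Its argument "plan" is a list of rows, each a list of 4 numbers: the shift along the world's x, y, z in mm, then the turn about the world's z in degrees. In form: [[tx, ty, tz, turn], ...]. A call has 1 to 12 rows; each row is the pose to reach, as a shift and turn from the pose commanded when the call began; what a row does not reach only later rows make up. A row lasts 1/8 s, in which the tool goes at most 62.5 mm and 10.7 degrees, less where a joint would pass 70% of its speed; a pose out of reach is approached as far as the arm can. A call with a gripper value outside its range is refused whole. "hand" is the finger opening in mm, from 0 to 85.4, set as the call begins (left out, the last holds). The fingers move at their own pace and stop on an object; "newtons" is the grip in N (left out, the last holds). Time passes only in rows, so rows that repeat a pose let the fingers close. It gives the time, the measured TCP pose, the force, the opening and the grip force at its end, in the units of the state.
- arm.state(): the state, without advancing time (a new reading comes with each control period).
- cams.get_image(name): name is "scene" or "top" or "wrist"; returns a dict with "frame" (400x640x3 uint8, red, green, blue), "range_z" (400x640 float32, m along the optical axis (not along the pixel's ray), 0 where there is no reading), "K" (3x3 intrinsics, pixels), "R" (3x3) and "t" (3): a world point X has camera coordinates R X + t. Camera axes: x right, y down, z forward; pixel columns grow to the right and rows downward; lengths in m; the calibration is good to about 2 mm. A picture is of the moment at which its call begins.
- ticket.job_done(): hands the job in; it is judged then, once.
The state is a dict: "clock": time; "joint_positions": joint angles; "qvel": joint speeds; "joint_efforts": joint torques, N m; "tool_pos": TCP position; "ee_rot": TCP orientation; "ft_force": force on the tool from outside, world axes, zero at the start; "torque": the same for the moment, N m; "gripper_width": opening from 0.0 (shut) to 1.0 (fully open); "grasp_force": force on a finger pad.
Only numpy, scipy, OpenCV 4.12 (cv2) and the standard library are available. Lean on these libraries where they do the work, as an engineer would, in place of code of your own. Each camera call takes 0.05 s, during which the arm holds its last target. There are 200 camera calls.

## Working session

There is one attempt and no reset: what is moved stays moved. The work goes in short steps, Python scripts to look and compute and a tool call to move; the robot and the scene stay as the last step left them, time stands still between calls to the robot, and variables do not carry over. Pictures are saved under pics/ and viewed, at most 10 in all, crops included, and the job is handed in when it is done.

Besides the shell and the picture viewer there is one more tool, called after "Call:" as name(argument=value, ...) on one line, values as JSON. step_arm: Moves the arm, as the interface text tells. Its arguments: {"type":"object","properties":{"plan":{"type":"array","items":{"type":"array","items":{"type":"number"}}},"hand":{"type":"number"},"newtons":{"type":"number"}},"required":["plan"]}

```bash
mkdir -p pics; cat > h.py <<'E'
import numpy as np, cv2
from plant import arm,cams,ticket
def grab(n):
    d=cams.get_image(n); np.savez(''+n+'.npz',**d); return d
def px(d,u,v,r=1):
    w=d['range_z'][v-r:v+r+1,u-r:u+r+1]; w=w[w>0]; z=np.median(w)
    c=np.linalg.inv(d['K'])@[u,v,1]*z
    return d['R'].T@(c-d['t'])
E
python3 - <<'E'
from h import *
for n in('scene','top'):
    d=grab(n); cv2.imwrite(f'pics/{n}0.png',d['frame'][:,:,::-1])
s=arm.state();print(s['clock'],s['tool_pos'],s['ee_rot'])
E
```

```text
0.1 [0.23542896 0.5511857  0.2304852 ] [[-9.19581521e-01  3.92898274e-01 -8.79278404e-04]
 [ 3.92899208e-01  9.19580228e-01 -1.55434810e-03]
 [ 1.97866350e-04 -1.77481758e-03 -9.99998405e-01]]
```

View pics/scene0.png

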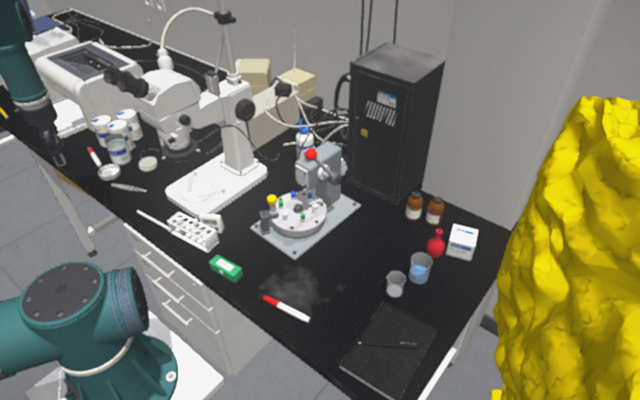

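View pics/top0.png

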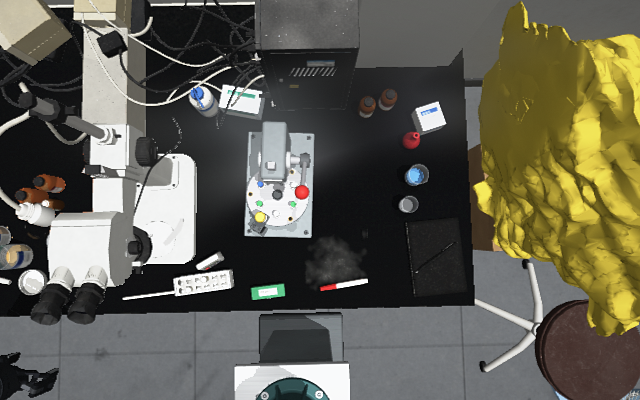

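The top view shows the press with its base corners near (248,133), (313,133), (312,237) and (245,237). The red ball is at (302,192), the yellow knob at (261,217), and the microscope stands to the left.

```bash
python3 - <<'E'
from h import *
d=dict(np.load('top.npz'))
def blob(d,lo,hi,box):
    hsv=cv2.cvtColor(d['frame'],cv2.COLOR_RGB2HSV); m=cv2.inRange(hsv,lo,hi); k=np.zeros_like(m); u0,u1,v0,v1=box;k[v0:v1,u0:u1]=1
    v,u=np.nonzero(m*k); return int(round(u.mean())),int(round(v.mean())),len(u)
for nm,n,box in(('top','top',(240,325,125,245)),('scene','scene',(250,370,140,260))):
    d=dict(np.load(n+'.npz'))
    for c,lo,hi in(('red',(0,150,100),(8,255,255)),('yel',(22,150,120),(34,255,255))):
        u,v,k=blob(d,lo,hi,box); print(n,c,u,v,k,px(d,u,v).round(4))
d=dict(np.load('top.npz'))
for u,v in((250,136),(310,136),(309,233),(248,233),(278,195),(275,140),(190,220),(170,180),(110,250),(80,300),(110,150)): print((u,v),px(d,u,v).round(4))
a=cv2.resize(d['frame'][120:250,225:345],None,fx=4.5,fy=4.5,interpolation=2)
s=np.load('scene.npz')['frame'][140:260,245:370];cv2.imwrite('pics/c0.png',cv2.resize(s,None,fx=4.5,fy=4.5,interpolation=2)[:,:,::-1]);cv2.imwrite('pics/c1.png',a[:,:,::-1])
E
```

```text
top red 301 192 151 [ 0.5997 -0.0456  0.3229]
top yel 260 217 29 [0.5564 0.0663 0.134 ]
scene red 311 154 98 [ 0.5921 -0.0567  0.3148]
scene yel 271 199 84 [0.549  0.06   0.1328]
(250, 136) [0.7932 0.1076 0.0166]
(310, 136) [ 0.7901 -0.0635  0.0159]
(309, 233) [ 0.5137 -0.0555  0.0167]
(248, 233) [0.5173 0.1156 0.0162]
(278, 195) [0.6168 0.0246 0.0789]
(275, 140) [0.7367 0.0182 0.2148]
(190, 220) [0.5566 0.2745 0.0278]
(170, 180) [0.6668 0.323  0.0506]
(110, 250) [0.4881 0.3096 0.4239]
(80, 300) [0.4043 0.3352 0.477 ]
(110, 150) [0.6978 0.36   0.3235]
```

View pics/c1.png

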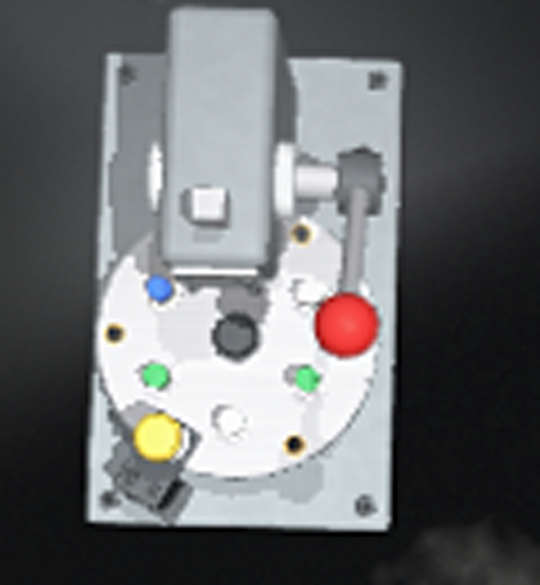

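View pics/c0.png

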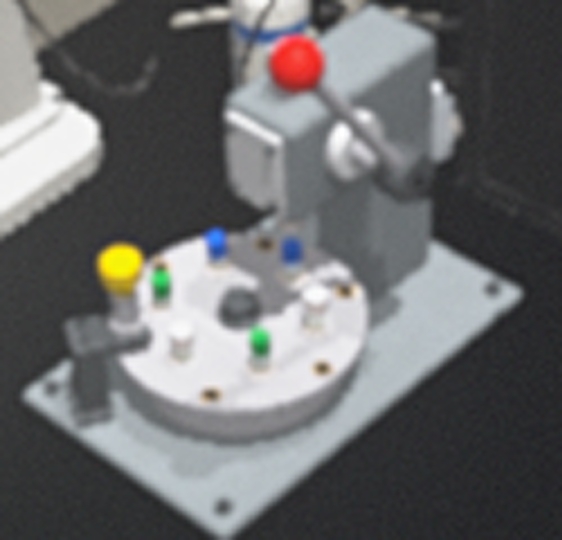

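The crops agree with the model: ball top at z 0.323 (expected 0.322) and knob top at 0.134. The press origin comes out near (0.652, 0.025) with a yaw of about -2°, which puts the ball centre at (0.600, -0.047, 0.306). Next I check the sweep for obstacles.

```bash
python3 - <<'E'
from h import *
d=dict(np.load('top.npz'))
v,u=np.mgrid[0:400,0:640]; z=d['range_z']
P=((np.stack([u,v,np.ones_like(u)],-1)@np.linalg.inv(d['K']).T)*z[...,None]-d['t'])@d['R']
P=P[z>0]
for y in np.arange(-.1,.75,.05):
    q=P[(abs(P[:,1]-y)<.025)&(P[:,0]>.12)]
    print(round(y,2),[ (h,q[q[:,2]>h][:,0].min().round(3)) for h in(.05,.15,.3) if (q[:,2]>h).any()])
E
```

```text
-0.1 [(0.05, np.float64(0.864)), (0.15, np.float64(0.864)), (0.3, np.float64(0.864))]
-0.05 [(0.05, np.float64(0.557)), (0.15, np.float64(0.586)), (0.3, np.float64(0.586))]
0.0 [(0.05, np.float64(0.537)), (0.15, np.float64(0.635)), (0.3, np.float64(0.865))]
0.05 [(0.05, np.float64(0.519)), (0.15, np.float64(0.637)), (0.3, np.float64(0.864))]
0.1 [(0.05, np.float64(0.519)), (0.15, np.float64(0.83)), (0.3, np.float64(0.894))]
0.15 [(0.05, np.float64(0.37)), (0.15, np.float64(0.803))]
0.2 [(0.05, np.float64(0.364)), (0.15, np.float64(0.83))]
0.25 [(0.05, np.float64(0.357)), (0.15, np.float64(0.878))]
0.3 [(0.05, np.float64(0.354)), (0.15, np.float64(0.364)), (0.3, np.float64(0.364))]
0.35 [(0.05, np.float64(0.36)), (0.15, np.float64(0.36)), (0.3, np.float64(0.36))]
0.4 [(0.05, np.float64(0.36)), (0.15, np.float64(0.36)), (0.3, np.float64(0.36))]
0.45 [(0.05, np.float64(0.535)), (0.15, np.float64(0.535)), (0.3, np.float64(0.535))]
0.5 [(0.05, np.float64(0.196)), (0.15, np.float64(0.196)), (0.3, np.float64(0.196))]
0.55 [(0.05, np.float64(0.203)), (0.15, np.float64(0.203)), (0.3, np.float64(0.203))]
0.6 [(0.05, np.float64(0.242)), (0.15, np.float64(0.242)), (0.3, np.float64(0.261))]
0.65 [(0.05, np.float64(0.598)), (0.15, np.float64(1.024))]
0.7 [(0.05, np.float64(0.446)), (0.15, np.float64(0.997))]
```

Call:
step_arm(plan=[[0,-50,5,2],[2,-105,10,4],[2,-160,15,6],[4,-212,20,8],[24,-260,30,10],[59,-305,40,12],[100,-350,55,14],[140,-393,75,16],[180,-436,95,18],[220,-480,120,20],[220,-480,120,21],[220,-480,120,21]], hand=60, newtons=30)

```text
clock: 1.6
tool_pos: [0.4549, 0.0718, 0.3505]
ee_rot: [[-0.999, 0.038, -0.002], [0.038, 0.999, 0.0], [0.002, 0.0, -1.0]]
ft_force: [-1.7, 0.3, -0.3]
gripper_width: 0.703
grasp_force: 0.0
```

```bash
python3 - <<'E'
from h import *
d=grab('wrist'); cv2.imwrite('pics/w0.png',d['frame'][:,:,::-1])
E
```

```text
(no output)
```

View pics/w0.png

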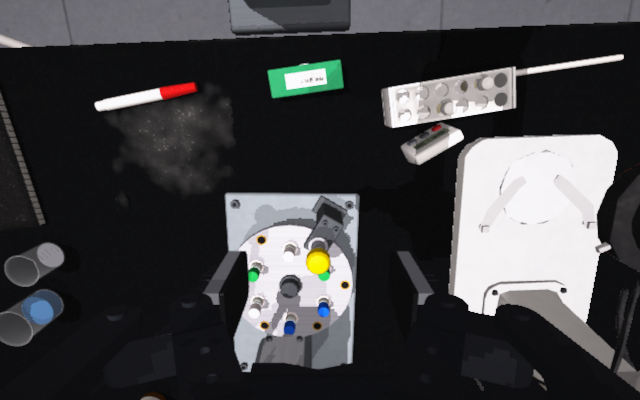

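The wrist view has the robot side at the top. The yellow knob is at (318,262) and the fingers at about (228,290) and (412,290).

```bash
python3 - <<'E'
from h import *
d=dict(np.load('wrist.npz'))
m=cv2.inRange(cv2.cvtColor(d['frame'],cv2.COLOR_RGB2HSV),(22,150,120),(34,255,255)); m[:,:290]=0;m[:,345:]=0
v,u=np.nonzero(m); print(u.min(),u.max(),v.min(),v.max())
zz=d['range_z'][v,u]; P=((np.stack([u,v,1+0*u],1)@np.linalg.inv(d['K']).T)*zz[:,None]-d['t'])@d['R']
t=P[P[:,2]>.130]; print(len(t),t.mean(0),t.min(0),t.max(0))
E
```

```text
306 329 248 273
365 [0.55504496 0.06804445 0.13271403] [0.54381945 0.05553665 0.1300051 ] [0.56724992 0.08030093 0.1351807 ]
```

Call:
step_arm(plan=[[30,-45,30,0],[70,-85,55,0],[110,-112,55,0],[144,-119,55,0],[144,-119,25,0],[144,-119,-20,0],[144,-119,-60,0],[144,-119,-64,0],[144,-119,-64,0]], hand=60)

```text
clock: 2.78
tool_pos: [0.5997, -0.0462, 0.288]
ee_rot: [[-0.999, 0.036, 0.0], [0.036, 0.999, -0.0], [-0.0, -0.0, -1.0]]
ft_force: [0.5, -0.7, 1.2]
gripper_width: 0.701
grasp_force: 0.0
```

Call:
step_arm(plan=[[0,0,0,0],[0,0,0,0],[0,0,0,0],[0,0,0,0],[0,0,0,0],[0,0,0,0]], hand=25, newtons=30)

```text
clock: 3.52
tool_pos: [0.6007, -0.0468, 0.2894]
ee_rot: [[-0.999, 0.037, 0.003], [0.037, 0.999, 0.001], [-0.003, 0.001, -1.0]]
ft_force: [-1.2, 4.1, 6.4]
gripper_width: 0.352
grasp_force: 29.2
```

Call:
step_arm(plan=[[-15,0,-12,0],[-31,1,-28,0],[-44,1,-46,0],[-54,2,-66,0],[-62,2,-87,0],[-66,2,-108,0],[-68,2,-125,0],[-68,2,-139,0],[-67,2,-147,0],[-67,2,-150,0],[-67,2,-150,0],[-67,2,-150,0]])

```text
clock: 5.03
tool_pos: [0.5333, -0.0436, 0.1387]
ee_rot: [[-0.999, 0.038, 0.002], [0.038, 0.999, 0.003], [-0.002, 0.003, -1.0]]
ft_force: [-2.0, 7.2, 8.4]
gripper_width: 0.351
grasp_force: 33.3
```

Call:
step_arm(plan=[[0,0,-3,0],[0,0,-6,0],[0,0,-6,0],[0,0,-6,0]], newtons=50)

```text
clock: 5.52
tool_pos: [0.5341, -0.0436, 0.1347]
ee_rot: [[-0.999, 0.038, 0.004], [0.038, 0.999, 0.002], [-0.004, 0.002, -1.0]]
ft_force: [-6.1, 10.8, 24.2]
gripper_width: 0.345
grasp_force: 50.3
```

```bash
python3 - <<'E'
from h import *
d=grab('scene'); cv2.imwrite('pics/s1.png',cv2.resize(d['frame'][130:250,240:370],None,fx=4.5,fy=4.5,interpolation=2)[:,:,::-1])
E
```

```text
(no output)
```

View pics/s1.png

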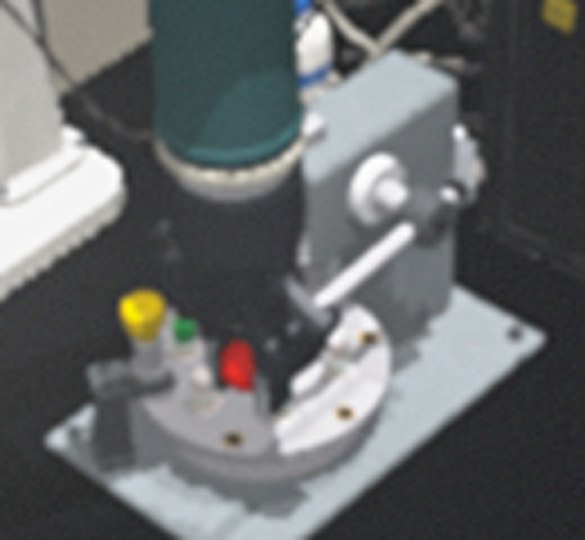

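The lever is down and roughly level, with the ball at crop (238,365). I check its height.

```bash
python3 - <<'E'
from h import *
d=dict(np.load('scene.npz'))
m=cv2.inRange(cv2.cvtColor(d['frame'],cv2.COLOR_RGB2HSV),(0,150,70),(8,255,255)); m[:130]=0;m[250:]=0;m[:,:240]=0;m[:,370:]=0
v,u=np.nonzero(m);print(u.mean(),v.mean(),u.min(),u.max(),v.min(),v.max())
zz=d['range_z'][v,u]; P=((np.stack([u,v,1+0*u],1)@np.linalg.inv(d['K']).T)*zz[:,None]-d['t'])@d['R']
from scipy.optimize import least_squares
r=least_squares(lambda c:np.linalg.norm(P-c,axis=1)-.016,P.mean(0)+[.01,0,-.005],loss='soft_l1',f_scale=.002)
print(P.min(0),P.max(0),r.x)
# projected ideal ball at stop and at -2deg,+5deg
for a in(5,0,-5):
    b=np.radians(a);xp=.042-.16*np.cos(b);X=np.array([.652+xp-.0026,.025-.035*xp-.075,.175+.16*np.sin(b)])
    c=d['R']@X+d['t'];p=d['K']@c;print(a,X,p[:2]/p[2])
E
```

```text
292.2241379310345 210.75862068965517 289 295 206 215
[ 0.5156259  -0.05877574  0.15825785] [ 0.53192302 -0.03631206  0.1871907 ] [ 0.53357906 -0.04376176  0.16057122]
5 [ 0.53200885 -0.04589131  0.18894492] [294.10101958 203.08780895]
0 [ 0.5314  -0.04587  0.175  ] [294.22198769 207.18464517]
-5 [ 0.53200885 -0.04589131  0.16105508] [294.66237842 210.97478959]
```

The ball centre is at z 0.1606, against 0.161 at the stop, so the lever is fully down. I now bring it back along the arc.

Call:
step_arm(plan=[[0,0,8,0],[0,0,22,0],[1,0,38,0],[6,0,60,0],[13,0,81,0],[24,-1,101,0],[37,-1,119,0],[52,-2,135,0],[67,-2,147,0],[67,-2,147,0],[67,-2,147,0]], newtons=25)

```text
clock: 6.95
tool_pos: [0.5996, -0.0468, 0.2795]
ee_rot: [[-0.999, 0.037, 0.0], [0.037, 0.999, 0.001], [-0.0, 0.001, -1.0]]
ft_force: [-2.6, 2.8, 4.2]
gripper_width: 0.35
grasp_force: 49.8
```

Call:
step_arm(plan=[[0,0,0,0],[0,0,0,0],[0,0,0,0],[0,0,0,0],[0,0,30,0],[0,0,70,0],[0,0,110,0],[0,0,110,0]], hand=60)

```text
clock: 7.95
tool_pos: [0.6016, -0.0477, 0.3922]
ee_rot: [[-0.999, 0.037, 0.007], [0.037, 0.999, -0.002], [-0.007, -0.001, -1.0]]
ft_force: [-0.9, 0.4, -0.0]
gripper_width: 0.707
grasp_force: 0.0
```

```bash
python3 - <<'E'
from h import *
d=grab('scene'); cv2.imwrite('pics/s2.png',cv2.resize(d['frame'][130:250,240:370],None,fx=4.5,fy=4.5,interpolation=2)[:,:,::-1])
m=cv2.inRange(cv2.cvtColor(d['frame'],cv2.COLOR_RGB2HSV),(0,150,70),(8,255,255)); m[:130]=0;m[250:]=0;m[:,:240]=0;m[:,370:]=0
v,u=np.nonzero(m);print(u.mean(),v.mean(),len(u))
E
```

```text
310.3131313131313 153.95959595959596 99
```

View pics/s2.png

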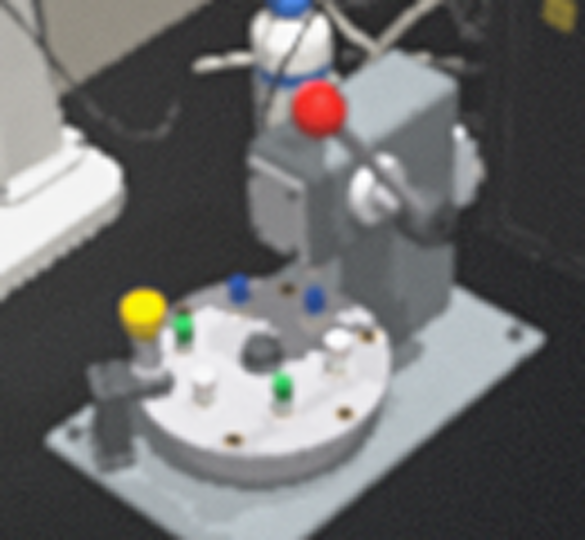

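The ball is back at (310,154), its starting pixel, so the lever is up. Now the knob.

Call:
step_arm(plan=[[-20,50,0,0],[-38,95,-20,0],[-45,115,-60,0],[-45,115,-110,0],[-45,115,-160,0],[-45,115,-185,0],[-45,115,-185,0],[-45,115,-185,0]], hand=55)

```text
clock: 9.0
tool_pos: [0.5551, 0.0677, 0.2037]
ee_rot: [[-0.999, 0.037, 0.0], [0.037, 0.999, -0.0], [-0.0, -0.0, -1.0]]
ft_force: [0.4, 1.1, -0.3]
gripper_width: 0.645
grasp_force: 0.0
```

```bash
python3 - <<'E'
from h import *
d=grab('wrist'); 
m=cv2.inRange(cv2.cvtColor(d['frame'],cv2.COLOR_RGB2HSV),(22,150,120),(34,255,255))
n,l,st,c=cv2.connectedComponentsWithStats(m);i=1+st[1:,4].argmax();print(st[i],c[i])
v,u=np.nonzero(l==i)
zz=d['range_z'][v,u]; P=((np.stack([u,v,1+0*u],1)@np.linalg.inv(d['K']).T)*zz[:,None]-d['t'])@d['R']
t=P[P[:,2]>.131]; print(len(t),t.mean(0),(t.min(0)+t.max(0))/2,np.ptp(t,axis=0)); print(arm.state()['tool_pos'])
E
```

```text
[ 298  194   41   44 1396] [317.67765043 215.91618911]
1049 [0.55533949 0.06780454 0.13381861] [0.52668091 0.06796898 0.23842458] [0.08295787 0.02386277 0.21484395]
[0.55560118 0.06766944 0.20434882]
```

Well aligned, at (0.5555, 0.068). I descend 101 mm and close.

Call:
step_arm(plan=[[0,0,-40,0],[0,0,-80,0],[0,0,-98,0],[0,0,-101,0],[0,0,-101,0]])

```text
clock: 9.68
tool_pos: [0.5559, 0.0677, 0.1035]
ee_rot: [[-0.999, 0.037, 0.002], [0.037, 0.999, -0.0], [-0.002, -0.0, -1.0]]
ft_force: [-0.9, -0.1, 1.2]
gripper_width: 0.647
grasp_force: 0.0
```

Call:
step_arm(plan=[[0,0,0,0],[0,0,0,0],[0,0,0,0],[0,0,0,0],[0,0,0,0],[0,0,0,0]], hand=20, newtons=60)

```text
clock: 10.42
tool_pos: [0.5557, 0.0675, 0.1038]
ee_rot: [[-0.999, 0.037, 0.002], [0.037, 0.999, -0.0], [-0.003, -0.0, -1.0]]
ft_force: [-1.3, -1.0, 5.8]
gripper_width: 0.301
grasp_force: 58.5
```

Call:
step_arm(plan=[[0,0,4,0],[0,0,8,0],[0,0,12,0],[0,0,14,0],[0,0,15,0],[0,0,15,0],[0,0,15,0],[0,0,15,0]])

```text
clock: 11.42
tool_pos: [0.5555, 0.0676, 0.1167]
ee_rot: [[-0.999, 0.037, 0.001], [0.037, 0.999, -0.0], [-0.001, -0.0, -1.0]]
ft_force: [6.9, -1.3, -14.7]
gripper_width: 0.299
grasp_force: 59.7
```

```bash
python3 - <<'E'
from h import *
d=grab('scene'); cv2.imwrite('pics/s3.png',cv2.resize(d['frame'][130:250,240:370],None,fx=4.5,fy=4.5,interpolation=2)[:,:,::-1])
E
```

```text
(no output)
```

View pics/s3.png

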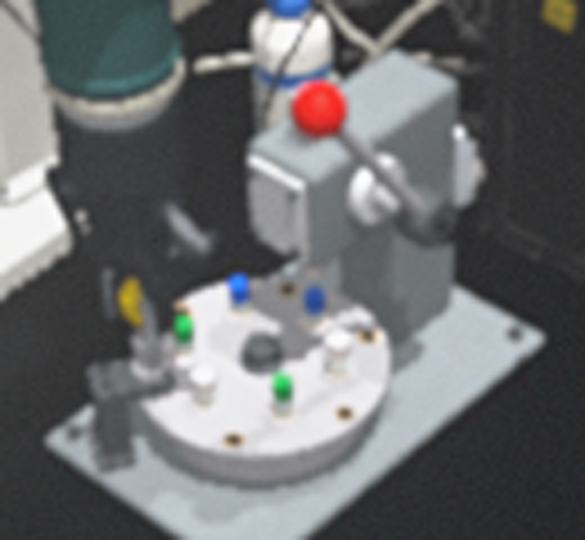

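The knob is gripped and lifted at crop (132,300), and the lever is up. The tool has risen only about 13 mm, so I pull a little further and expect the force to jump at the stop.

Call:
step_arm(plan=[[0,0,1,0],[0,0,2,0],[0,0,3,0],[0,0,3,0],[0,0,3,0],[0,0,3,0]], newtons=80)

```text
clock: 12.22
tool_pos: [0.5553, 0.0676, 0.1181]
ee_rot: [[-0.999, 0.037, -0.0], [0.037, 0.999, -0.0], [-0.0, -0.0, -1.0]]
ft_force: [9.9, -0.6, -27.6]
gripper_width: 0.292
grasp_force: 80.8
```

The force rose to 27.6 N, above the 14 N spring, after 14.3 mm of travel. The plunger is at its stop and still held.

```bash
python3 -c "
from h import *
s=arm.state();print(s['tool_pos'],s['ft_force'],s['grasp_force']);print(ticket.job_done())"
```

```text
[0.55530941 0.06756361 0.11811522] [  9.86772911  -0.63069223 -27.63435613] 80.79821923747659
the job is handed in; nothing more can be done
None
```

I swung the lever to its stop and let it return fully up. I then pulled the plunger knob up about 14 mm to its stop and handed the job in with the gripper still holding it; no verdict came back, and I judged the cap being home from the lever reaching its stop rather than measuring it.

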